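# Rake a dropped brass collar out from under the brazing hearth

## Task

A brass collar has been dropped under the low brazing hearth and lies near the brick that closes the back. Take the flat rake by its wooden handle, reach in to the right of the collar until the toe rests lightly against that back brick, and keep it lightly pressed to the brick while you slide it along behind the collar; then draw the collar out through the front opening until the whole of it lies flat on the bench just in front of the hearth; then lay the rake down flat on the bench, clear of the hearth. Move the collar with the rake only, not with the fingers, and leave everything else where it is.

Things in the scene. Friction and masses are not known exactly. Their poses are not given: they have to be found in the camera images.
- hearth: Fixed brazing stand. Origin: on the bench, middle of its front opening; x points inward, y left along the front edge. Two firebrick legs, x 0 to 120 mm, y 110 to 160 and -160 to -110, 32 mm tall, carry a see-through wire mesh (x 0 to 170, y -170 to 170, underside z 32, top z 36). Floor beneath: bare bench. Rigid and brittle: never press it with over 12 N by the rake; 3 to 6 N is plenty.
- hearth_back (a point): Reference point on the hearth: x 85, y 30, z 14 mm. A 28 mm tall brick, y about -105 to +102, closes the back. Laid by eye, its front face crosses the line y 30 somewhere between x 85 and 109, and is turned about the vertical there: from its left end 0.15 rad nearer the front opening to its right (-y) end 0.24 rad nearer. This point does not show that: the face must be felt for.
- rake: Flat steel rake, 200 g, flat on the bench left of the hearth. Origin: underside, below mid-handle; x along the blade to the toe, z up. Wooden handle x -42 to 42 mm, 18 wide, z 4 to 30. Straight blade 20 wide, z 0 to 4, x -40 to 145. Used lying flat on the bench, pointing in along the hearth's x, handle staying outside.
- rake_toe (a point): Middle of the back face of the rake's toe: rake x 150, y 18, z 6 mm. The toe is an upright strip across the blade's end, z 0 to 12, 5 mm thick (x 145 to 150), from y -10 to 26, going on as a thinner bevelled tip to y 36: an L, the toe pointing to the rake's left (+y).
- collar: Plain brass ring, outer diameter 36 mm, hole 20, 14 tall, 60 to 120 g, flat on the bench under the mesh. Origin: centre of its underside. Starts at hearth x 58 to 63, y 24 to 36 mm, its rear edge about 1 to 34 mm from the back brick. There is over 110 mm of free floor between it and the leg on its right (-y) for the rake.
- fitting0: Hexagon brass hose fitting lying on the mesh, 46 mm long, 20 mm across; to be left alone. Origin at the centre of its underside.
- fitting1: A second such fitting on the mesh; to be left alone. Origin at the centre of its underside.
- fitting2: A third such fitting on the mesh; to be left alone. Origin at the centre of its underside.
- fitting3: A fourth such fitting, lying on the bench in front of the hearth's left half or beside it; to be left alone. Origin at the centre of its underside.
- sprayer: White plastic spray bottle, 76 mm across, 195 mm tall, standing right of the hearth; to be left alone. Origin at the centre of its underside.
- fluxjar: White jar with a steel cap, 64 mm across, 60 mm tall, behind the hearth's left side; to be left alone. Origin at the centre of its underside.
- spool: Bare aluminium wire spool, 60 mm across, 46 mm tall, on the bench front right; to be left alone. Origin at the centre of its underside.
- wrench: Open-ended steel wrench, 160 mm long, lying beyond the rake; to be left alone. Origin at the centre of its underside.

How it is judged:
By the outcome, as a careful person would: the job done as asked, in the order asked, and still so for the second after the job is handed in, with the robot touching nothing.
It also fails if it takes over 72 s, if anything falls off the work surface, if the arm or the gripper's body presses on something with over 40 N, if the wrist force passes 120 N, or if a joint passes its speed limit or range.

## Robot

A 6-joint arm with a two-finger parallel gripper is mounted at the origin on the work surface. World frame = base frame: x ahead of the robot, y to its left, z up, the work surface at z = 0. Lengths are in mm, angles in degrees, forces in N, time in s.
With the tool pointing down it reaches from about 350 to 850 mm from the base axis. Payload 8.1 kg.
Tool frame: the origin (TCP) lies at the very end of the fingers, on their centre line; the grasp point (between the pads) lies 19 mm behind it; z points along the fingers, y is the line along which they close (so a half turn about z gives the same grasp; the last joint's range is limited). The gripper opens to 85 mm and grips with 20 to 120 N. Pads are 22 mm wide; open, the fingers measure 114 mm over their backs; the gripper's body (76 mm by 85 mm) begins 54 mm behind the grasp point. The pads swing forward as they close: fully open they stand 13 mm farther back than shut.
Start: joints at [70.107, 7.471, 85.268, -0, 87.261, -4.893], TCP at [155.27, 579.566, 231.292] pointing down, gripper open.
Joint ranges: [-169.43, 169.43], [-51.17, 129.36], [1.28, 143.12], [-76.62, 256.62], [0, 156.53], [-152.29, 152.29]. Speed limits (degrees/s): [136.94, 136.94, 159.86, 180, 180, 180].

## Interface

Orientations are given as [roll, pitch, yaw] about the fixed x, y, z axes, in that order (R = Rz(yaw) Ry(pitch) Rx(roll)).
In Python, from bench import sense, eyes, job, models gives the robot as it stands. The module is installed in compiled form; this text tells all that it offers.
- The arm moves only by the tool apply_moves, never from a script. Its argument "rows" is a list of rows, each a list of 6 numbers: the shift along the tool's x, y, z in mm, then the turn, a rotation vector about the tool's x, y, z in rad. In form: [[dx, dy, dz, rx, ry, rz], ...]. A call has exactly 5 rows; each row shifts and turns the commanded pose from where the row before left it, along the tool's axes as they then stand; what a row does not reach is not made up. A row lasts 1/8 s, in which the tool goes at most 62.5 mm and 10.7 degrees, less where a joint would pass 70% of its speed; a pose out of reach is approached as far as the arm can. A call is refused whole if a number of a shift passes 62.5 or a number of a turn 0.188, either way. A call with a gripper value outside its range is refused whole. "fingers" is the finger opening in mm, from 0 to 85.4, set as the call begins (left out, the last holds). The fingers move at their own pace and stop on an object; "grip_force" is the grip in N (left out, the last holds). Time passes only in rows, so rows that do not move let the fingers close, or fill a call up. It gives the time, the measured TCP pose, the force, the opening and the grip force at its end, in the units of the state.
- sense(): the state, without advancing time (a new reading comes with each control period).
- eyes.snapshot(name): name is "scene" or "top"; returns (picture, depth): 420x560x3 uint8, red, green, blue; 420x560 float32, mm along the optical axis (not along the pixel's ray), 0 where there is no reading.
- eyes.get_calibration(name): a dict with "intrinsics" (3x3 intrinsics, pixels), "R" (3x3) and "t" (3): a world point X has camera coordinates R X + t. Camera axes: x right, y down, z forward; pixel columns grow to the right and rows downward; lengths in mm; the calibration is good to about 2 mm. A picture is of the moment at which its call begins. get_calibration takes no time and is no camera call.
- job.hand_in(): hands the job in; it is judged then, once.
Trained networks look in the newest picture that a camera, given by its name, has taken for a name from the list of things; names that differ only in an ending like _2 or _b are one class to them, and where a whole thing is asked for, a point or a joint stands for the part that bears it (a point fixed in the world has none). Each returns a list of dicts, best first, with "confidence" (0 to 1); they miss things now and then, are a little off and sometimes report something else, mostly with a low value. They report only what shows in the picture. A call takes as long as a camera call.
- models.boxes_of(name, camera): "xyz" ([x, y, z] in mm, in world coordinates, good to about 4 mm: the middle of the surface that is visible of it).
- models.cut_out(name, camera): "pixels" (420x560 bool, what is visible of it).
- models.place_of(name, camera): "xyz" ([x, y, z] in mm, in world coordinates, good to about 4 mm: a listed point, or the origin of a listed thing).
The state is a dict: "time": time; "joint_pos": joint angles; "qd": joint speeds; "joint_efforts": joint torques, N m; "tool_pos": TCP position; "tcp_rot": TCP orientation; "ft_force": force on the tool from outside, world axes, zero at the start; "wrist_torque": the same for the moment, N m; "finger_gap": finger opening in mm; "grip_force": force on a finger pad.
Only numpy, scipy, OpenCV 4.12 (cv2) and the standard library are available. Lean on these libraries where they do the work, as an engineer would, in place of code of your own. Each camera call takes 0.05 s, during which the arm holds its last target. There are 200 camera calls.

## Working session

There is one attempt and no reset: what is moved stays moved. The work goes in short steps, Python scripts to look and compute and a tool call to move; the robot and the scene stay as the last step left them, time stands still between calls to the robot, and variables do not carry over. Pictures are saved under pics/ and viewed, at most 10 in all, crops included, and the job is handed in when it is done.

Besides the shell and the picture viewer there is one more tool, called after "Request:" as name(argument=value, ...) on one line, values as JSON. apply_moves: Moves the arm, as the interface text tells. Its arguments: {"type":"object","properties":{"rows":{"type":"array"},"fingers":{"type":"number"},"grip_force":{"type":"number"}},"required":["rows"]}

```bash
mkdir -p pics
cat > h.py <<'E'
import numpy as np, cv2
from bench import sense, eyes, job, models
def pix2w(cam,u,v,z):
    c=eyes.get_calibration(cam);K=np.array(c["intrinsics"]);R=np.array(c["R"]);t=np.array(c["t"])
    d=R.T@np.linalg.inv(K)@np.array([u,v,1.]);o=-R.T@t
    return o+d*(z-o[2])/d[2]
E
python3 - <<'E'
from h import *
for c in("top","scene"):
    p,d=eyes.snapshot(c);cv2.imwrite(f"pics/{c}0.png",cv2.cvtColor(p,cv2.COLOR_RGB2BGR))
    for n in("hearth","hearth_back","rake","rake_toe","collar","fitting3","sprayer","spool","wrench"):
        r=models.place_of(n,c);print(c,n,[(np.round(x["xyz"]),round(x["confidence"],2)) for x in r[:2]])
s=sense();print(s)
E
```

```text
top hearth [(array([ 595., -104.,   -1.]), 0.82)]
top hearth_back [(array([686., -86.,  13.]), 0.64)]
top rake [(array([453., 276.,   4.]), 0.67)]
top rake_toe [(array([597., 321.,   4.]), 0.71), (array([ 704., -200.,   37.]), 0.21)]
top collar [(array([660., -79.,   2.]), 0.52)]
top fitting3 [(array([505., 162.,   2.]), 0.64), (array([ 703., -201.,   38.]), 0.61)]
top sprayer [(array([ 601., -425.,    1.]), 0.83)]
top spool [(array([ 397., -389.,    6.]), 0.57)]
top wrench [(array([693., 408.,   2.]), 0.74), (array([686., -90.,  11.]), 0.24)]
scene hearth [(array([ 598., -104.,    1.]), 0.57)]
scene hearth_back [(array([684., -92.,  13.]), 0.88), (array([692., 409.,   0.]), 0.71)]
scene rake [(array([447., 283.,   0.]), 0.71), (array([ 396., -389.,    1.]), 0.65)]
scene rake_toe [(array([591., 322.,   8.]), 0.71)]
scene collar [(array([660., -84.,  -1.]), 0.53)]
scene fitting3 [(array([ 706., -201.,   33.]), 0.69), (array([729., -51.,  30.]), 0.69)]
scene sprayer [(array([ 602., -421.,    2.]), 0.62)]
scene spool [(array([ 397., -387.,   -1.]), 0.57)]
scene wrench [(array([690., 409.,   4.]), 0.65)]
{'time': 1.0, 'joint_pos': array([ 7.01063830e+01,  7.47113166e+00,  8.52657046e+01, -2.09364990e-04,
        8.72614446e+01, -4.89496654e+00]), 'qd': array([-0.01975384, -0.03218543,  0.02533535,  0.01218081, -0.0478718 ,
       -0.09833942]), 'joint_efforts': array([ 6.34735661e-04, -5.69323075e+01, -5.00878894e+01, -2.64553478e-05,
        9.75834482e-04, -1.42616312e-05]), 'tool_pos': array([155.28346318, 579.57790344, 231.31268951]), 'tcp_rot': array([1.79998305e+02, 3.55054482e-04, 1.65001360e+02]), 'ft_force': array([ 0.19500158, -0.63566625,  0.3753476 ]), 'wrist_torque': array([ 0.01604125,  0.00731579, -0.02822954]), 'grip_force': 0.0, 'finger_gap': 85.68802303549437}
```

View pics/top0.png

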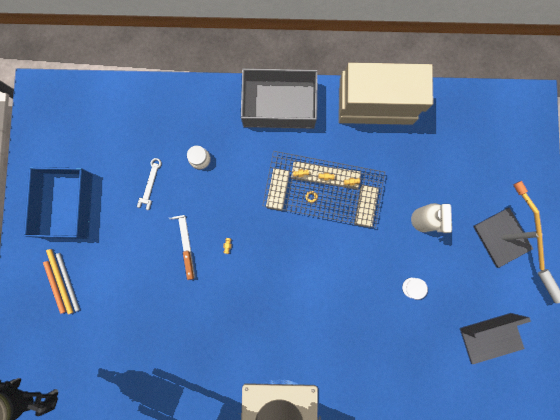

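View pics/scene0.png

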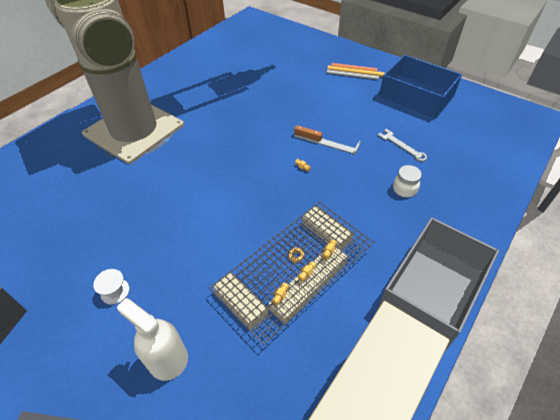

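The top view shows the hearth around px (325,190), turned about -10°. The collar is at (311,197), fitting3 at (228,246), and the rake has its handle at (189,265) and toe at (178,217). Next I'll get the orientations.

Run:
```python
from h import *
p,d=eyes.snapshot("top")
cv2.imwrite("pics/crop.png",cv2.resize(cv2.cvtColor(p[140:290,160:400],cv2.COLOR_RGB2BGR),None,fx=3.3,fy=3.3,interpolation=cv2.INTER_CUBIC))
m=models.cut_out("hearth","top")[0]["pixels"]
v,u=np.nonzero(m);w=np.array([pix2w("top",a,b,36)[:2] for a,b in zip(u,v)],np.float32)
print("hearth rect",cv2.minAreaRect(w),cv2.boxPoints(cv2.minAreaRect(w)).round())
hsv=cv2.cvtColor(p,cv2.COLOR_RGB2HSV)
m=models.cut_out("rake","top")[0]["pixels"]
v,u=np.nonzero(m);print("rakepix",len(u))
h=m&(hsv[...,0]<20)&(hsv[...,1]>90)
v,u=np.nonzero(h);w=np.array([pix2w("top",a,b,28)[:2] for a,b in zip(u,v)],np.float32);print("handle",cv2.minAreaRect(w),w.mean(0))
b=m&(hsv[...,1]<90)
v,u=np.nonzero(b);w=np.array([pix2w("top",a,b,4)[:2] for a,b in zip(u,v)],np.float32);print("blade",cv2.minAreaRect(w),cv2.fitLine(w,cv2.DIST_HUBER,0,.01,.01).ravel())
for n in("collar","fitting3"):
    m=models.cut_out(n,"top")[0]["pixels"];v,u=np.nonzero(m);print(n,len(u),pix2w("top",(u.min()+u.max())/2,(v.min()+v.max())/2,14))
```

```text
Traceback (most recent call last):
  File "h.py", line 4, in pix2w
    c=eyes.get_calibration(cam);K=np.array(c["intrinsics"]);R=np.array(c["R"]);t=np.array(c["t"])
ValueError: time passes only in moves, steps and waits
```

View pics/crop.png

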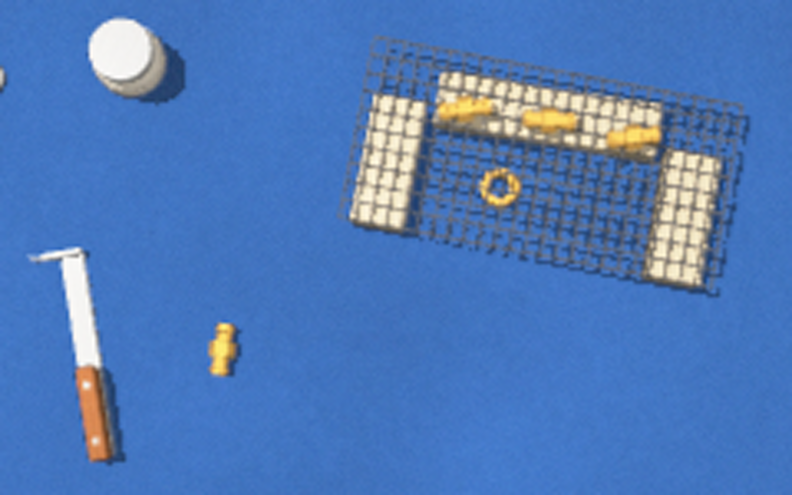

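The crop shows the L-shaped rake with its toe at crop (35..85,255), the collar at (500,187), and the brick's front edge from about (440,128) to (660,158). I'll cache the calibration and measure again.

```bash
cat > h.py <<'E'
import numpy as np, cv2
from bench import sense, eyes, job, models
C={n:{k:np.array(v) for k,v in eyes.get_calibration(n).items() if k in("intrinsics","R","t")} for n in("top","scene")}
def pix2w(cam,u,v,z):
    c=C[cam];u=np.atleast_1d(u).astype(float);v=np.atleast_1d(v).astype(float)
    d=(c["R"].T@np.linalg.inv(c["intrinsics"])@np.vstack([u,v,np.ones(len(u))])).T;o=-c["R"].T@c["t"]
    return o+d*((z-o[2])/d[:,2])[:,None]
E
python3 - <<'E'
from h import *
p,d=eyes.snapshot("top")
hsv=cv2.cvtColor(p,cv2.COLOR_RGB2HSV)
def P(m,z):
    v,u=np.nonzero(m);return pix2w("top",u,v,z)[:,:2].astype(np.float32)
m=models.cut_out("hearth","top")[0]["pixels"];w=P(m,36)
print("hearth",cv2.boxPoints(cv2.minAreaRect(w)).round().tolist())
m=models.cut_out("rake","top")[0]["pixels"]
w=P(m&(hsv[...,0]<20)&(hsv[...,1]>90),28);print("handle",cv2.minAreaRect(w),w.mean(0))
w=P(m&(hsv[...,1]<90),4);print("blade",cv2.boxPoints(cv2.minAreaRect(w)).round().tolist(),cv2.fitLine(w,cv2.DIST_HUBER,0,.01,.01).ravel())
q=lambda L,z:print(pix2w("top",[160+a/3.3 for a,b in L],[140+b/3.3 for a,b in L],z).round(1).tolist())
q([(348,222),(408,231),(648,282),(707,290)],0)   # leg fronts
q([(500,187)],14);q([(440,122),(660,152)],28);q([(440,128),(660,160)],0)
q([(98,461),(86,366)],28);q([(75,250),(93,366)],4);q([(223,349)],15)
q([(372,97),(424,103),(668,152),(720,158)],32)
E
```

```text
hearth [[567.0, -272.0], [738.0, -300.0], [794.0, 36.0], [623.0, 65.0]]
handle ((448.205810546875, 274.9907531738281), (82.05242156982422, 19.224224090576172), 11.963922500610352) [448.04276 274.91733]
blade [[404.0, 282.0], [411.0, 253.0], [598.0, 299.0], [591.0, 328.0]] [9.7037166e-01 2.4161711e-01 5.3189380e+02 2.9395557e+02]
[[625.6, 52.9, 0.0], [618.5, -2.5, 0.0], [576.2, -223.5, 0.0], [570.0, -277.6, 0.0]]
[[659.2, -85.5, 14.0]]
[[715.6, -29.2, 28.0], [692.3, -229.1, 28.0]]
[[715.1, -30.2, 0.0], [689.5, -234.2, 0.0]]
[[404.8, 268.0, 28.0], [488.3, 282.3, 28.0]]
[[594.0, 301.8, 4.0], [488.7, 280.9, 4.0]]
[[506.3, 162.2, 15.0]]
[[736.4, 32.9, 32.0], [731.9, -14.3, 32.0], [691.8, -235.6, 32.0], [687.4, -282.5, 32.0]]
```

Request:
apply_moves(rows=[[-36, -22, 12, 0, 0, 0], [-36, -22, 12, 0, 0, 0], [-36, -22, 12, 0, 0, 0], [-36, -22, 12, 0, 0, 0], [-36, -22, 12, 0, 0, 0]], fingers=50, grip_force=80)

```text
time: 1.88
tool_pos: [301.5, 425.7, 171.1]
tcp_rot: [180.0, 0.0, 165.0]
ft_force: [-0.0, 0.5, 1.0]
finger_gap: 50.0
grip_force: 0.0
```

Request:
apply_moves(rows=[[-36, -22, 12, 0, 0, 0], [-36, -22, 12, 0, 0, 0], [-36, -22, 12, 0, 0, 0], [-36, -22, 12, 0, 0, 0], [-32, -22, 12, 0, 0, 0]])

```text
time: 2.5
tool_pos: [443.3, 273.8, 111.2]
tcp_rot: [180.0, 0.0, 165.0]
ft_force: [0.6, 0.4, -0.1]
finger_gap: 49.9
grip_force: 0.0
```

Request:
apply_moves(rows=[[0, 0, 10, 0, 0, -0.09], [0, 0, 10, 0, 0, -0.09], [0, 0, 10, 0, 0, -0.09], [0, 0, 10, 0, 0, -0.09], [0, 0, 0, 0, 0, -0.09]])

```text
time: 3.12
tool_pos: [441.5, 274.6, 70.3]
tcp_rot: [-180.0, -0.1, -169.1]
ft_force: [0.8, 0.7, -0.1]
finger_gap: 49.7
grip_force: 0.0
```

Request:
apply_moves(rows=[[0, 0, 20, 0, 0, 0], [0, 0, 20, 0, 0, 0], [0, 0, 15, 0, 0, 0], [0, 0, 10, 0, 0, 0], [0, 0, 0, 0, 0, 0]])

```text
time: 3.75
tool_pos: [441.7, 274.7, 5.6]
tcp_rot: [-180.0, -0.1, -169.2]
ft_force: [1.3, -0.3, 0.2]
finger_gap: 50.0
grip_force: 0.0
```

Request:
apply_moves(rows=[[0, 0, 0, 0, 0, 0], [0, 0, 0, 0, 0, 0], [0, 0, 0, 0, 0, 0], [0, 0, 0, 0, 0, 0], [0, 0, 0, 0, 0, 0]], fingers=0)

```text
time: 4.38
tool_pos: [443.1, 275.5, 7.4]
tcp_rot: [180.0, 0.1, -169.2]
ft_force: [-0.9, 0.9, 5.7]
finger_gap: 16.2
grip_force: 79.1
```

Request:
apply_moves(rows=[[0, 0, -10, 0, 0, 0], [0, 0, -20, 0, 0, 0], [0, 0, -25, 0, 0, 0], [0, 0, -25, 0, 0, 0], [0, 0, 0, 0, 0, 0]])

```text
time: 5.0
tool_pos: [443.7, 275.6, 88.7]
tcp_rot: [179.9, 0.2, -169.2]
ft_force: [0.4, 0.1, -2.1]
finger_gap: 16.4
grip_force: 78.2
```

Run:
```python
from h import *
p,d=eyes.snapshot("top")
cv2.imwrite("pics/lift.png",cv2.resize(cv2.cvtColor(p[160:310,130:330],cv2.COLOR_RGB2BGR),None,fx=3.5,fy=3.5,interpolation=cv2.INTER_CUBIC))
q,_=eyes.snapshot("scene");cv2.imwrite("pics/lift_s.png",cv2.cvtColor(q,cv2.COLOR_RGB2BGR))
s=sense();print({k:np.round(s[k],2) for k in("tool_pos","tcp_rot","ft_force","wrist_torque","joint_pos")})
for c in("top","scene"):print([(np.round(x["xyz"],1),x["confidence"]) for x in models.place_of("rake_toe",c)[:1]])
```

```text
{'tool_pos': array([441.9 , 274.72,  85.77]), 'tcp_rot': array([-1.7999e+02, -2.0000e-02, -1.6922e+02]), 'ft_force': array([-0.09, -0.41, -2.12]), 'wrist_torque': array([-0.05,  0.14, -0.  ]), 'joint_pos': array([ 26.22,   2.14, 106.63,  -0.  ,  71.25, -74.56])}
[(array([596.9, 320.2,  85.5]), 0.77)]
[(array([590.3, 320.1,  86.9]), 0.7)]
```

View pics/lift_s.png

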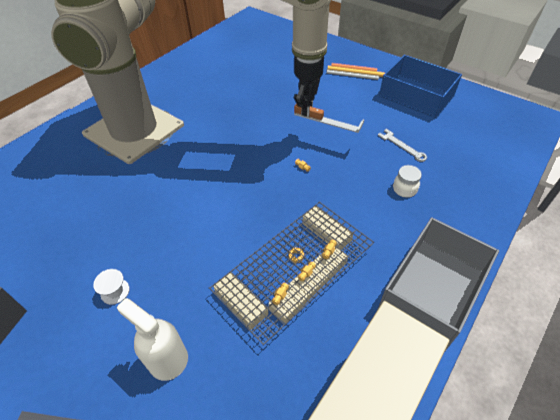

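Request:
apply_moves(rows=[[10.3, -37, 0, 0, 0, 0], [10.3, -37, 0, 0, 0, 0], [10.3, -37, 0, 0, 0, 0], [10.3, -37, 0, 0, 0, 0], [10.3, -37, 0, 0, 0, 0]])

```text
time: 5.82
tool_pos: [425.0, 82.3, 85.0]
tcp_rot: [180.0, -0.1, -169.2]
ft_force: [0.3, -0.4, -1.9]
finger_gap: 16.7
grip_force: 78.3
```

Request:
apply_moves(rows=[[10.3, -37, 0, 0, 0, 0], [10.3, -37, 0, 0, 0, 0], [10.3, -37, 0, 0, 0, 0], [10.3, -37, 0, 0, 0, 0], [10.3, -37, 0, 0, 0, 0]])

```text
time: 6.45
tool_pos: [409.1, -108.7, 85.1]
tcp_rot: [179.9, -0.1, -169.2]
ft_force: [-0.2, -0.7, -2.2]
finger_gap: 16.3
grip_force: 78.3
```

Request:
apply_moves(rows=[[0, 0, 10, 0, 0, 0.0885], [0, 0, 10, 0, 0, 0.0885], [0, 0, 10, 0, 0, 0.0885], [0, 0, 10, 0, 0, 0.0885], [0, 0, 0, 0, 0, 0]])

```text
time: 7.08
tool_pos: [408.5, -107.2, 44.4]
tcp_rot: [180.0, -0.2, 170.5]
ft_force: [-0.9, -0.7, -1.5]
finger_gap: 16.4
grip_force: 78.5
```

Request:
apply_moves(rows=[[0, 0, 15, 0, 0, 0], [0, 0, 12, 0, 0, 0], [0, 0, 8, 0, 0, 0], [0, 0, 1, 0, 0, 0], [0, 0, 0, 0, 0, 0]])

```text
time: 7.7
tool_pos: [410.4, -107.9, 10.4]
tcp_rot: [-180.0, 0.0, 170.5]
ft_force: [-0.7, -0.7, -1.2]
finger_gap: 16.5
grip_force: 78.5
```

Run:
```python
from h import *
p,d=eyes.snapshot("top")
cv2.imwrite("pics/pre.png",cv2.resize(cv2.cvtColor(p[140:290,230:400],cv2.COLOR_RGB2BGR),None,fx=4,fy=4,interpolation=cv2.INTER_CUBIC))
eyes.snapshot("scene")
s=sense();print({k:np.round(s[k],2) for k in("tool_pos","tcp_rot","ft_force","wrist_torque")})
for c in("top","scene"):print([(np.round(x["xyz"],1),x["confidence"]) for x in models.place_of("rake_toe",c)[:1]])
```

```text
{'tool_pos': array([ 410.68, -107.97,   10.75]), 'tcp_rot': array([-1.7999e+02,  5.0000e-02,  1.7051e+02]), 'ft_force': array([-1.09, -0.25, -2.77]), 'wrist_torque': array([-0.01,  0.1 ,  0.02])}
[(array([ 571.4, -117.9,    5.8]), 0.51)]
[(array([ 566.8, -117.8,   10.3]), 0.75)]
```

View pics/pre.png

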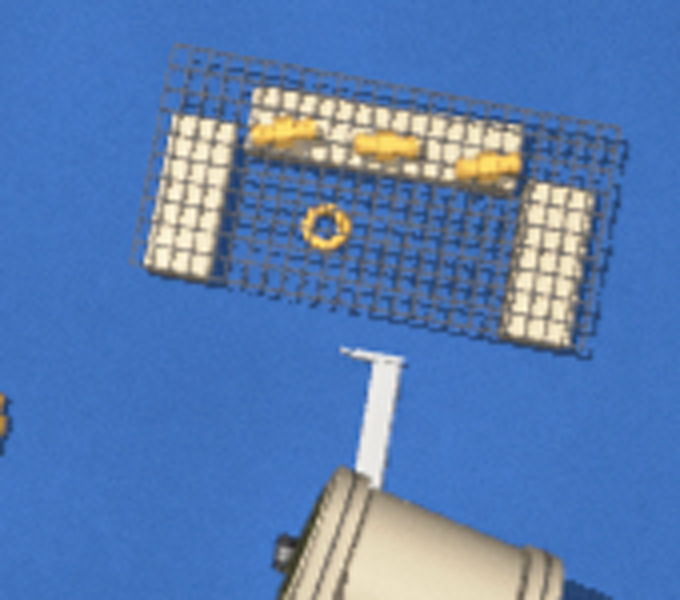

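The rake toe is at crop px (342..403,355), just in front of the opening and right of the collar at (327,227). I'll shift 4 mm more to the right, lower, and enter.

Request:
apply_moves(rows=[[0, -4, 1, 0, 0, 0], [0, 0, 1, 0, 0, 0], [0, 0, 0.8, 0, 0, 0], [0, 0, 0, 0, 0, 0], [0, 0, 0, 0, 0, 0]])

```text
time: 8.52
tool_pos: [409.6, -111.8, 7.5]
tcp_rot: [-180.0, 0.0, 170.5]
ft_force: [-0.6, -0.4, -2.0]
finger_gap: 16.3
grip_force: 78.7
```

Request:
apply_moves(rows=[[-15, 0, 0, 0, 0, 0], [-20, 0, 0, 0, 0, 0], [-20, 0, 0, 0, 0, 0], [-15, 0, 0, 0, 0, 0], [-10, 0, 0, 0, 0, 0]])

```text
time: 9.15
tool_pos: [489.1, -125.0, 7.5]
tcp_rot: [180.0, -0.0, 170.5]
ft_force: [-1.0, -0.3, -1.6]
finger_gap: 16.0
grip_force: 78.6
```

Request:
apply_moves(rows=[[-12, 0, 0.2, 0, 0, 0], [-10, 0, 0.2, 0, 0, 0], [-8, 0, 0, 0, 0, 0], [-6, 0, 0, 0, 0, 0], [-4, 0, 0, 0, 0, 0]])

```text
time: 9.78
tool_pos: [527.8, -131.6, 7.4]
tcp_rot: [-180.0, -0.1, 170.5]
ft_force: [-6.2, 1.3, 7.7]
finger_gap: 16.8
grip_force: 79.7
```

Request:
apply_moves(rows=[[-1.5, 0, 0, 0, 0, 0], [-1, 0, 0, 0, 0, 0], [-1, 0, 0, 0, 0, 0], [0, 0, 0, 0, 0, 0], [0, 0, 0, 0, 0, 0]])

```text
time: 10.4
tool_pos: [531.2, -132.1, 7.5]
tcp_rot: [-180.0, -0.0, 170.5]
ft_force: [-5.5, 0.9, 6.8]
finger_gap: 16.3
grip_force: 79.6
```

Request:
apply_moves(rows=[[0, 0, -0.3, 0, 0, 0], [0, 0, 0, 0, 0, 0], [0, 0, 0, 0, 0, 0], [0, 0, 0, 0, 0, 0], [0, 0, 0, 0, 0, 0]])

```text
time: 11.02
tool_pos: [531.3, -132.1, 7.4]
tcp_rot: [-180.0, -0.0, 170.5]
ft_force: [-4.4, 1.0, 4.9]
finger_gap: 16.6
grip_force: 79.3
```

Request:
apply_moves(rows=[[-1, 0, 0, 0, 0, 0], [-1, 0, 0, 0, 0, 0], [0, 0, 0, 0, 0, 0], [0, 0, 0, 0, 0, 0], [0, 0, 0, 0, 0, 0]])

```text
time: 11.65
tool_pos: [533.4, -132.4, 7.4]
tcp_rot: [180.0, 0.0, 170.5]
ft_force: [-3.6, 0.8, 3.8]
finger_gap: 16.4
grip_force: 79.3
```

Request:
apply_moves(rows=[[-1, 0, -0.5, 0, 0, 0], [-1, 0, 0, 0, 0, 0], [0, 0, 0, 0, 0, 0], [0, 0, 0, 0, 0, 0], [0, 0, 0, 0, 0, 0]])

```text
time: 12.28
tool_pos: [535.3, -132.8, 7.8]
tcp_rot: [180.0, -0.0, 170.5]
ft_force: [-0.1, 0.8, -2.2]
finger_gap: 16.5
grip_force: 78.6
```

Request:
apply_moves(rows=[[-1, 0, 0, 0, 0, 0], [-1, 0, 0, 0, 0, 0], [0, 0, 0, 0, 0, 0], [0, 0, 0, 0, 0, 0], [0, 0, 0, 0, 0, 0]])

```text
time: 12.9
tool_pos: [537.3, -133.1, 7.9]
tcp_rot: [180.0, -0.0, 170.5]
ft_force: [-0.7, -0.6, -1.8]
finger_gap: 16.4
grip_force: 78.6
```

Request:
apply_moves(rows=[[-1, 0, 0, 0, 0, 0], [-1, 0, 0, 0, 0, 0], [0, 0, 0, 0, 0, 0], [0, 0, 0, 0, 0, 0], [0, 0, 0, 0, 0, 0]])

```text
time: 13.52
tool_pos: [539.3, -133.5, 7.9]
tcp_rot: [-180.0, 0.0, 170.5]
ft_force: [-0.1, -1.1, -1.9]
finger_gap: 16.1
grip_force: 78.6
```

Request:
apply_moves(rows=[[-1, 0, 0, 0, 0, 0], [0, 0, 0, 0, 0, 0], [-1, 0, 0, 0, 0, 0], [0, 0, 0, 0, 0, 0], [0, 0, 0, 0, 0, 0]])

```text
time: 14.15
tool_pos: [541.3, -133.8, 7.9]
tcp_rot: [180.0, -0.0, 170.5]
ft_force: [0.8, 0.0, -1.6]
finger_gap: 16.7
grip_force: 78.6
```

Request:
apply_moves(rows=[[-1, 0, 0, 0, 0, 0], [0, 0, 0, 0, 0, 0], [-1, 0, 0, 0, 0, 0], [0, 0, 0, 0, 0, 0], [0, 0, 0, 0, 0, 0]])

```text
time: 14.78
tool_pos: [542.8, -134.1, 7.7]
tcp_rot: [180.0, -0.1, 170.5]
ft_force: [-3.2, -0.5, -0.3]
finger_gap: 16.7
grip_force: 78.6
```

Request:
apply_moves(rows=[[-0.2, 2, 0, 0, 0, 0], [0.1, 2, 0, 0, 0, 0], [0.1, 2, 0, 0, 0, 0], [0.1, 2, 0, 0, 0, 0], [0, 0, 0, 0, 0, 0]])

```text
time: 15.4
tool_pos: [543.7, -126.4, 7.6]
tcp_rot: [-180.0, -0.1, 170.5]
ft_force: [-6.3, -2.2, -0.6]
finger_gap: 16.3
grip_force: 78.7
```

Request:
apply_moves(rows=[[0.4, 2, 0, 0, 0, 0], [0.15, 2, 0, 0, 0, 0], [0.15, 2, 0, 0, 0, 0], [0.15, 2, 0, 0, 0, 0], [0, 0, 0, 0, 0, 0]])

```text
time: 16.02
tool_pos: [544.8, -118.0, 7.8]
tcp_rot: [-180.0, -0.0, 170.5]
ft_force: [-4.4, -0.7, -1.5]
finger_gap: 16.2
grip_force: 78.6
```

Request:
apply_moves(rows=[[0.12, 2, 0, 0, 0, 0], [0.12, 2, 0, 0, 0, 0], [0.12, 2, 0, 0, 0, 0], [0.12, 2, 0, 0, 0, 0], [0, 0, 0, 0, 0, 0]])

```text
time: 16.65
tool_pos: [546.0, -109.8, 7.9]
tcp_rot: [180.0, 0.0, 170.5]
ft_force: [-2.7, -0.8, -0.8]
finger_gap: 16.6
grip_force: 78.5
```

Request:
apply_moves(rows=[[-0.1, 2, 0, 0, 0, 0], [0.08, 2, 0, 0, 0, 0], [0.08, 2, 0, 0, 0, 0], [0.08, 2, 0, 0, 0, 0], [0, 0, 0, 0, 0, 0]])

```text
time: 17.27
tool_pos: [547.0, -102.0, 7.9]
tcp_rot: [180.0, -0.0, 170.5]
ft_force: [-3.3, -1.1, -1.6]
finger_gap: 16.6
grip_force: 78.6
```

Request:
apply_moves(rows=[[0, 2, 0, 0, 0, 0], [0.1, 2, 0, 0, 0, 0], [0.1, 2, 0, 0, 0, 0], [0.1, 2, 0, 0, 0, 0], [0, 0, 0, 0, 0, 0]])

```text
time: 17.9
tool_pos: [548.1, -94.0, 7.9]
tcp_rot: [180.0, 0.0, 170.5]
ft_force: [-2.9, 0.4, -1.3]
finger_gap: 16.4
grip_force: 78.6
```

Run:
```python
from h import *
p,d=eyes.snapshot("top")
cv2.imwrite("pics/behind.png",cv2.resize(cv2.cvtColor(p[150:240,260:390],cv2.COLOR_RGB2BGR),None,fx=6,fy=6,interpolation=cv2.INTER_CUBIC))
eyes.snapshot("scene")
s=sense();print({k:np.round(s[k],2) for k in("tool_pos","tcp_rot","ft_force","wrist_torque")})
for c in("top","scene"):
  for n in ("rake_toe","collar"): print(n,[(np.round(x["xyz"],1),x["confidence"]) for x in models.place_of(n,c)[:1]])
```

```text
{'tool_pos': array([548.07, -94.13,   7.9 ]), 'tcp_rot': array([1.7999e+02, 1.0000e-02, 1.7052e+02]), 'ft_force': array([-3.54, -0.17, -2.3 ]), 'wrist_torque': array([0.  , 0.57, 0.09])}
rake_toe [(array([ 710.7, -103.2,    0.8]), 0.64)]
collar [(array([662. , -80.7,  -1. ]), 0.6)]
rake_toe [(array([ 705.9, -100.7,    9.2]), 0.69)]
collar [(array([655.5, -82.7,  -0.7]), 0.44)]
```

View pics/behind.png

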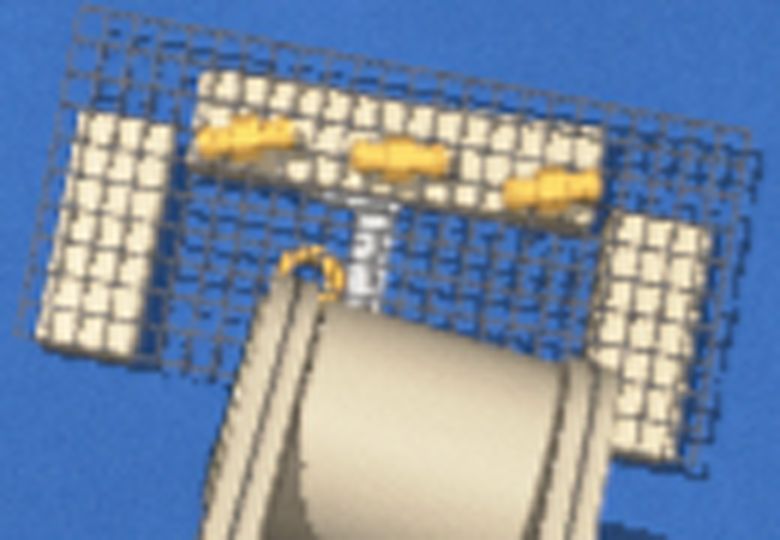

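The toe is behind the collar and against the brick (blade at px ~365, collar at 312). I'll slide 3 mm more with light pressure, then draw.

Request:
apply_moves(rows=[[0.1, 1.5, 0, 0, 0, 0], [0.1, 1.5, 0, 0, 0, 0], [0, 0, 0, 0, 0, 0], [0, 0, 0, 0, 0, 0], [0, 0, 0, 0, 0, 0]])

```text
time: 18.82
tool_pos: [548.3, -91.5, 7.9]
tcp_rot: [-180.0, 0.0, 170.5]
ft_force: [-2.8, -2.0, -1.9]
finger_gap: 16.6
grip_force: 78.5
```

Request:
apply_moves(rows=[[3, 0, 0, 0, 0, 0], [5, 0, 0, 0, 0, 0], [5, 0, 0, 0, 0, 0], [5, 0, 0, 0, 0, 0], [5, 0, 0, 0, 0, 0]])

```text
time: 19.45
tool_pos: [525.2, -87.4, 7.9]
tcp_rot: [180.0, 0.0, 170.5]
ft_force: [0.0, -0.2, -2.7]
finger_gap: 15.9
grip_force: 78.5
```

Request:
apply_moves(rows=[[4, 0, 0, 0, 0, 0], [4, 0, 0, 0, 0, 0], [4, 0, 0, 0, 0, 0], [4, 0, 0, 0, 0, 0], [4, 0, 0, 0, 0, 0]])

```text
time: 20.08
tool_pos: [505.6, -84.3, 7.9]
tcp_rot: [-180.0, 0.0, 170.5]
ft_force: [0.5, -0.0, -1.7]
finger_gap: 16.5
grip_force: 78.5
```

Run:
```python
from h import *
q,_=eyes.snapshot("scene")
cv2.imwrite("pics/draw.png",cv2.resize(cv2.cvtColor(q[180:320,190:390],cv2.COLOR_RGB2BGR),None,fx=4,fy=4,interpolation=cv2.INTER_CUBIC))
for n in ("rake_toe","collar"): print(n,[(np.round(x["xyz"],1),x["confidence"]) for x in models.place_of(n,"scene")[:1]])
```

```text
rake_toe [(array([661.1, -93.2,   6.3]), 0.97)]
collar [(array([640.6, -76.8,  -2.7]), 0.53)]
```

View pics/draw.png

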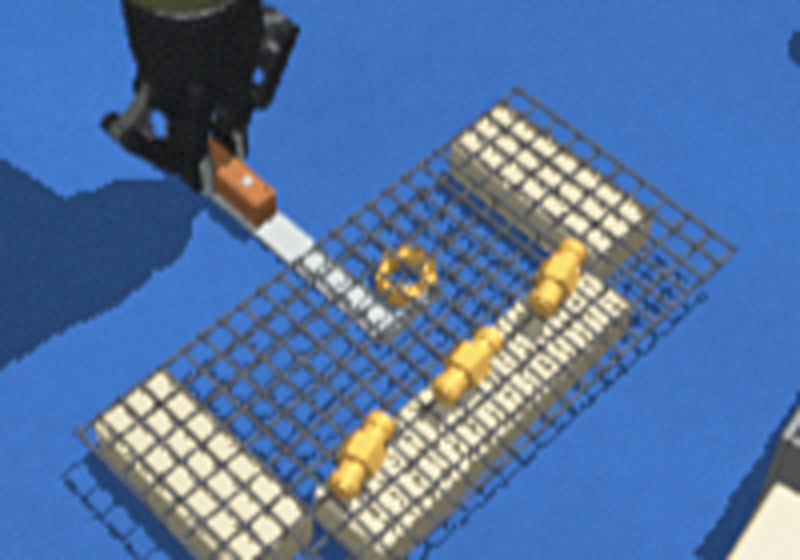

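The collar at crop (406,275) is hooked in front of the toe at (385..430,320..295). I'll keep drawing.

Request:
apply_moves(rows=[[5, 0, 0, 0, 0, 0], [5, 0, 0, 0, 0, 0], [5, 0, 0, 0, 0, 0], [5, 0, 0, 0, 0, 0], [5, 0, 0, 0, 0, 0]])

```text
time: 20.85
tool_pos: [480.9, -80.1, 7.9]
tcp_rot: [-180.0, 0.0, 170.5]
ft_force: [0.7, -0.5, -0.3]
finger_gap: 16.8
grip_force: 78.5
```

Request:
apply_moves(rows=[[5, 0, 0, 0, 0, 0], [5, 0, 0, 0, 0, 0], [5, 0, 0, 0, 0, 0], [5, 0, 0, 0, 0, 0], [5, 0, 0, 0, 0, 0]])

```text
time: 21.48
tool_pos: [456.2, -76.0, 7.9]
tcp_rot: [-180.0, 0.0, 170.5]
ft_force: [1.1, -1.3, -1.5]
finger_gap: 16.2
grip_force: 78.5
```

Request:
apply_moves(rows=[[5, 0, 0, 0, 0, 0], [5, 0, 0, 0, 0, 0], [5, 0, 0, 0, 0, 0], [5, 0, 0, 0, 0, 0], [5, 0, 0, 0, 0, 0]])

```text
time: 22.1
tool_pos: [431.6, -71.8, 7.9]
tcp_rot: [180.0, 0.0, 170.5]
ft_force: [0.0, -0.3, -2.2]
finger_gap: 16.8
grip_force: 78.5
```

Run:
```python
from h import *
q,_=eyes.snapshot("scene")
cv2.imwrite("pics/out.png",cv2.resize(cv2.cvtColor(q[160:320,190:390],cv2.COLOR_RGB2BGR),None,fx=3.7,fy=3.7,interpolation=cv2.INTER_CUBIC))
eyes.snapshot("top")
H=np.array([595,-103.5]);a=np.radians(-9.5);R=np.array([[np.cos(a),np.sin(a)],[-np.sin(a),np.cos(a)]])
for c in("scene","top"):
  for n in ("rake_toe","collar"): print(c,n,[(np.round(x["xyz"],1),(R@(np.array(x["xyz"])[:2]-H)).round(1)) for x in models.place_of(n,c)[:1]])
```

```text
scene rake_toe [(array([587.6, -79.4,  10.1]), array([-11.3,  22.5]))]
scene collar [(array([728.2, -49.2,  30.1]), array([122.4,  75.5]))]
top rake_toe [(array([596. , -81.2,   6.1]), array([-2.7, 22.2]))]
top collar [(array([564.9, -61.9,   1.3]), array([-36.6,  36.1]))]
```

View pics/out.png

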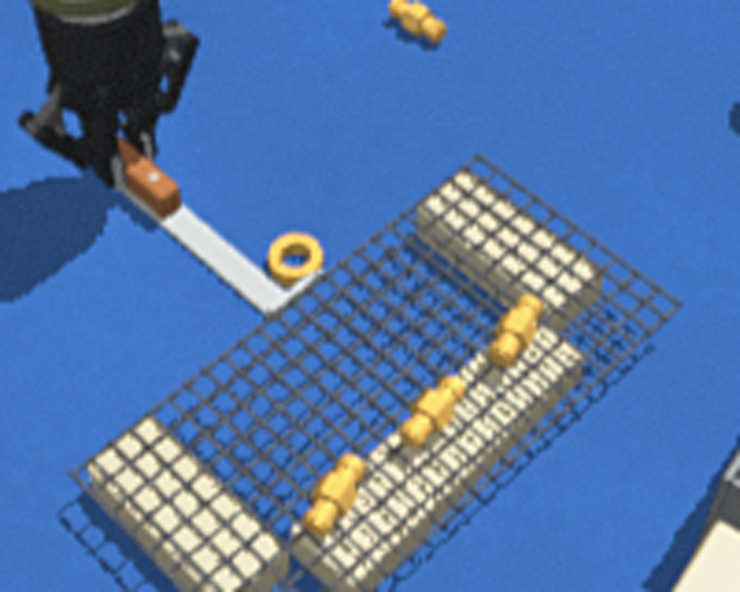

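Collar at crop (296,257) is out, lying flat in front of the mesh edge. I'll draw 10 mm more, unhook, then lift.

Request:
apply_moves(rows=[[4, 0, 0, 0, 0, 0], [4, 0, 0, 0, 0, 0], [2, 0, 0, 0, 0, 0], [0, 0, 0, 0, 0, 0], [0, 0, 0, 0, 0, 0]])

```text
time: 23.02
tool_pos: [421.9, -70.2, 7.9]
tcp_rot: [-180.0, -0.0, 170.5]
ft_force: [-0.3, 0.1, -1.4]
finger_gap: 16.6
grip_force: 78.6
```

Request:
apply_moves(rows=[[-2, 0, 0, 0, 0, 0], [-1, -2, 0, 0, 0, 0], [0, -2, 0, 0, 0, 0], [0, 0, 0, 0, 0, 0], [0, 0, -3, 0, 0, 0]])

```text
time: 23.65
tool_pos: [424.0, -74.6, 10.7]
tcp_rot: [180.0, -0.0, 170.5]
ft_force: [-0.4, 0.1, -1.9]
finger_gap: 16.2
grip_force: 78.5
```

Request:
apply_moves(rows=[[0, 0, -6, 0, 0, 0], [0, 0, -10, 0, 0, 0], [0, 0, -15, 0, 0, 0], [0, 0, -15, 0, 0, 0], [0, 0, 0, 0, 0, 0]])

```text
time: 24.28
tool_pos: [426.0, -75.2, 59.0]
tcp_rot: [-180.0, 0.2, 170.5]
ft_force: [-0.6, 0.5, -2.2]
finger_gap: 16.6
grip_force: 78.5
```

Request:
apply_moves(rows=[[6, -18, 0, 0, 0, 0], [6, -18, 0, 0, 0, 0], [6, -18, 0, 0, 0, 0], [6, -18, 0, 0, 0, 0], [6, -18, 0, 0, 0, 0]])

```text
time: 24.9
tool_pos: [379.3, -158.9, 56.6]
tcp_rot: [180.0, -0.0, 170.5]
ft_force: [-0.1, 0.4, -1.9]
finger_gap: 16.7
grip_force: 78.6
```

Request:
apply_moves(rows=[[0, 0, 15, 0, 0, 0], [0, 0, 15, 0, 0, 0], [0, 0, 10, 0, 0, 0], [0, 0, 5, 0, 0, 0], [0, 0, 0, 0, 0, 0]])

```text
time: 25.52
tool_pos: [379.7, -158.1, 11.4]
tcp_rot: [180.0, -0.1, 170.5]
ft_force: [-0.0, 0.2, -1.1]
finger_gap: 16.4
grip_force: 78.5
```

Request:
apply_moves(rows=[[0, 0, 2, 0, 0, 0], [0, 0, 1.5, 0, 0, 0], [0, 0, 0.5, 0, 0, 0], [0, 0, 0, 0, 0, 0], [0, 0, 0, 0, 0, 0]])

```text
time: 26.15
tool_pos: [380.0, -158.6, 8.0]
tcp_rot: [-180.0, 0.0, 170.5]
ft_force: [-0.5, -0.4, -2.6]
finger_gap: 16.7
grip_force: 78.5
```

Request:
apply_moves(rows=[[0, 0, 0.4, 0, 0, 0], [0, 0, 0.2, 0, 0, 0], [0, 0, 0, 0, 0, 0], [0, 0, 0, 0, 0, 0], [0, 0, 0, 0, 0, 0]])

```text
time: 26.78
tool_pos: [380.0, -158.6, 7.4]
tcp_rot: [-180.0, 0.0, 170.5]
ft_force: [-1.6, -0.1, 2.1]
finger_gap: 16.3
grip_force: 79.0
```

Request:
apply_moves(rows=[[0, 0, 0, 0, 0, 0], [0, 0, 0, 0, 0, 0], [0, 0, 0, 0, 0, 0], [0, 0, 0, 0, 0, 0], [0, 0, 0, 0, 0, 0]], fingers=50)

```text
time: 27.4
tool_pos: [379.9, -158.5, 7.3]
tcp_rot: [-180.0, 0.0, 170.5]
ft_force: [0.2, 1.0, 0.2]
finger_gap: 49.8
grip_force: 0.0
```

Request:
apply_moves(rows=[[0, 0, -10, 0, 0, 0], [0, 0, -25, 0, 0, 0], [0, 0, -35, 0, 0, 0], [0, 0, -35, 0, 0, 0], [0, 0, -35, 0, 0, 0]])

```text
time: 28.02
tool_pos: [379.9, -158.5, 149.2]
tcp_rot: [-180.0, 0.0, 170.5]
ft_force: [0.6, -0.3, -0.2]
finger_gap: 49.9
grip_force: 0.0
```

Run:
```python
from h import *
q,_=eyes.snapshot("scene")
cv2.imwrite("pics/end.png",cv2.cvtColor(q,cv2.COLOR_RGB2BGR))
eyes.snapshot("top");s=sense();print(s["tool_pos"],s["finger_gap"],s["time"])
H=np.array([595,-103.5]);a=np.radians(-9.5);R=np.array([[np.cos(a),np.sin(a)],[-np.sin(a),np.cos(a)]])
for c in("scene","top"):
  for n in ("rake","rake_toe","collar"): print(c,n,[(np.round(x["xyz"],1),(R@(np.array(x["xyz"])[:2]-H)).round(1)) for x in models.place_of(n,c)[:1]])
```

```text
[ 382.41329897 -159.91909231  152.53413144] 50.19325838554841 28.125
scene rake []
scene rake_toe [(array([ 537.9, -169. ,    9.3]), array([-45.5, -74. ]))]
scene collar [(array([ 5.574e+02, -5.900e+01, -4.000e-01]), array([-44.4,  37.7]))]
top rake [(array([ 390.2, -163.3,    3. ]), array([-192.1,  -92.8]))]
top rake_toe [(array([ 541.8, -167.8,    3.3]), array([-41.9, -72.2]))]
top collar [(array([ 5.55e+02, -5.72e+01,  3.00e-01]), array([-47.1,  39.1]))]
```

View pics/end.png

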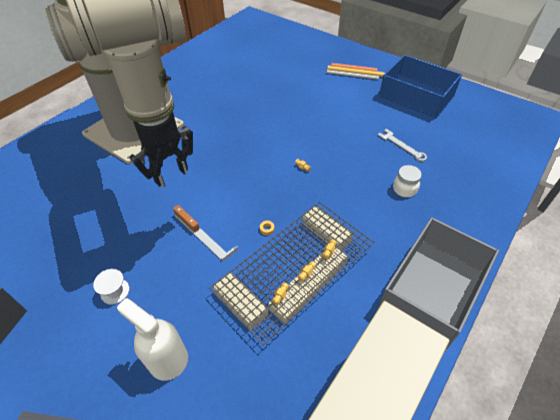

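The collar at (267,228) is flat on the bench in front of the hearth, and the rake at (200,232) lies flat, clear of it. Everything else is where it was.

```bash
python3 -c "
from bench import job
print(job.hand_in())"
```

```text
the job is handed in; nothing more can be done
None
```

The collar was drawn out with the rake and lies flat about 27 mm in front of the hearth; the rake is laid flat on the bench about 45 mm clear of it, and the job is handed in at about 28 s of the 72 s allowed.

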